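# Offer the loading flap's hinge leaf up to the tilting bin

## Robot

A 6-joint arm with a two-finger parallel gripper is mounted at the origin on the work surface. World frame = base frame: x ahead of the robot, y to its left, z up, the work surface at z = 0. Lengths are in mm, angles in rad, forces in N, time in s.
With the tool pointing down it reaches from about 350 to 975 mm from the base axis. Payload 7.1 kg.
Tool frame: the origin (TCP) lies at the very end of the fingers, on their centre line; the grasp point (between the pads) lies 19 mm behind it; z points along the fingers, y is the line along which they close (so a half turn about z gives the same grasp; the last joint's range is limited). The gripper opens to 88 mm and grips with 3 to 60 N. Pads are 20 mm wide; open, the fingers measure 115 mm over their backs; the gripper's body (75 mm by 178 mm) begins 61 mm behind the grasp point.
Start: joints at [-0.019, 0.423, 1.63, -0, 1.089, -0.019], TCP at [624.984, 0.026, 193.975] pointing down, gripper open.
Joint ranges: [-3, 3], [-0.9, 2.11], [0.09, 2.58], [-1.31, 4.45], [0.11, 2.69], [-2.54, 2.54]. Speed limits (rad/s): [2.39, 2.39, 3.01, 3.14, 3.14, 3.14].

## Interface

Orientations are given as a rotation vector (axis times angle).
In Python, from workcell import * gives the robot as it stands.
- The arm moves only by the tool step_arm, never from a script. Its argument "deltas" is a list of rows, each a list of 3 entries, a list of its own where there are three numbers: the shift along the tool's x, y, z in units of 300 mm (1.0 is 300 mm), then the turn, a rotation vector about the tool's x, y, z in units of 1.5 rad (1.0 is 1.5 rad), then the gripper command: -1 is shut, 1 is fully open, values between are in proportion. In form: [[[dx, dy, dz], [rx, ry, rz], gripper], ...]. A call has 1 to 20 rows; each row is the pose to reach, as a shift and turn from the pose commanded when the call began, along the tool's axes at that moment; what a row does not reach only later rows make up. A row lasts 1/12 s, in which the tool goes at most 41.7 mm and 7.16 degrees, less where a joint would pass 70% of its speed; a pose out of reach is approached as far as the arm can. A call with a number of a shift or a turn outside -1 to 1 is refused whole. A call with a gripper value outside its range is refused whole. The fingers move at their own pace and stop on an object; the grip force is fixed at half the most. Time passes only in rows, so rows that repeat a pose let the fingers close. It gives the time, the measured TCP pose, the force, the opening and the grip force at its end, in the units of the state.
- get_obs(): the state, without advancing time (a new reading comes with each control period).
- get_image(name): name is "scene" or "side" or "wrist"; returns a dict with "pixels" (384x512x3 uint8, red, green, blue), "fx", "fy", "cx", "cy" (pixels), "T" (4x4, takes a point from camera to world coordinates). Camera axes: x right, y down, z forward; pixel columns grow to the right and rows downward; lengths in mm; the calibration is good to about 2 mm. A picture is of the moment at which its call begins. There is no depth.
- close_job(): hands the job in; it is judged then, once.
The state is a dict: "t": time; "qpos": joint angles; "qvel": joint speeds; "joint_torque": joint torques, N m; "ee_pos": TCP position; "orientation": TCP orientation; "ft_force": force on the tool from outside, world axes, zero at the start; "moment": the same for the moment, N m; "width": finger opening in mm; "grasp_force": force on a finger pad.
Only numpy, scipy, OpenCV 4.12 (cv2) and the standard library are available. Lean on these libraries where they do the work, as an engineer would, in place of code of your own. Each camera call takes 0.05 s, during which the arm holds its last target. There are 200 camera calls.

## Task

The tin bin has been left tipped forward after emptying: first press its red rear tab down until the bin sits fully level against its stop. Then pick up the loose brass hinge leaf by its beech grip and offer it up, level, to the front of the bin so that its knuckle sits midway between the bin's two knuckles and the holes line up well enough for the pin to slide straight through. Finish while still holding it there, steady and without leaning on the bin (the program ends with the leaf in the gripper; do not let go), keep the bin level, and leave the two green balls, the oak cup and the beech plug where they are.

Things in the scene. Friction and masses are not known exactly. Their poses are not given: they have to be found in the camera images.
- stand: Blue steel stand fixed at the counter's edge, base plate 130 x 190 x 8 mm, two side cheeks 116 mm high, carrying the tin bin between them. Origin: centre of the base on the counter. Its x axis points from the bin's front (hinge side, facing the robot, -x) to its rear (+x); y is along the pivot axis, z up. The pivot axis passes 100 mm above the origin, parallel to y.
- bin (a joint): Tilt of the tin bin about the pivot, rad. 0 = level, against its stop; positive = tipped with its mouth towards the robot (front down, rear up), up to 0.75. It stays where it is left: friction of about 0.4 N m, so the tab needs about 6 N, and more than about 5 N down on the front knuckles would tip it forward again. The bin is an open tin box 120 (x) x 140 (y) x 90 mm (walls 3 mm), centred on the pivot, so when level its rim is 145 mm above the counter.
- bin_tab (a point): Centre of the top face of the red press tab on the bin's rear rim; tab 30 mm (x) x 60 mm (y) x 4 mm. It turns with the bin: 77 mm behind (+x) and 45 mm above the pivot when level.
- bin_hole (a point): Point on the axis of the bin's knuckle holes, midway between its two brass knuckles at the front wall; y along the hole axis, axes parallel to the stand's when the bin is level. It turns with the bin: 74 mm in front (-x) of and 33 mm above the pivot when level (133 mm above the counter). Each knuckle is a tube 20 mm outside, 12 mm hole, 20 mm long; the gap between them is 34 mm; the hole axis is 14 mm out from the bin's front wall. The pin (not in the scene) is 7 mm thick.
- leaf: Loose brass hinge leaf lying flat on the counter, about 0.18 kg: plate 58 (x) x 90 (y) x 3 mm, x from -30 to +28 mm; one knuckle, a tube 20 mm outside, 12 mm hole, 26 mm long, on its +x side. Upright beech grip on the plate 40 mm (x) x 12 mm (y), from 3 to 48 mm above the underside. Origin: underside of the plate, below the grip's centre; z up. In place, its x axis points the same way as the stand's x, the knuckle towards the bin.
- leaf_hole (a point): Centre of the leaf's knuckle hole: 42 mm along +x from the leaf's origin and 10 mm above its underside; y along the hole axis.
- leaf_grip (a point): Point inside the beech grip, 30 mm above the leaf's underside, straight above its origin; squeeze the grip along the leaf's y (12 mm wide).
- tama_a: Green ball, 60 mm across, standing on a small flat; origin at its underside. Leave alone.
- tama_b: Green ball, 60 mm across, standing on a small flat; origin at its underside. Leave alone.
- sarado: Small oak cup, 48 mm across, 34 mm high; origin at its underside. Leave alone.
- plug: Beech dowel turning plug, 32 mm across, 46 mm high, standing; origin at its underside. Leave alone.
Not all that is in view belongs to the job. There is more than one size of the stand; the one meant has the size given above.

How it is judged (in metres and radians):
On the way, in this order (a step that is already met when the one before it is completed fails the run):
1. the bin is tipped back level against its stop (within 0.04 rad), with the leaf still on the counter (value of joint bin below 0.04 rad and height (world z) of leaf below 0.02 m), for 0.3 s.
2. the leaf is held in the gripper with its knuckle hole in line with the bin's (x of leaf_hole in the frame of bin_hole between -0.0035 and 0.0035 m and z of leaf_hole in the frame of bin_hole between -0.0035 and 0.0035 m and y of leaf_hole in the frame of bin_hole between -0.005 and 0.005 m and angle between the y axis of leaf_hole and the y axis of bin_hole, either way round below 0.1 rad and angle between leaf's own z axis and vertical below 0.1 rad and value of joint bin below 0.05 rad and contact force between leaf and the fingers above 2 N and contact force between leaf and stand below 4 N), for 0.4 s.
At the end, for the whole second after the job is handed in: Leaf gripped (over 2 N), still (under 20 mm/s), level within 0.1 rad; hole centre within 3.5 mm of the bin's hole axis fore-aft and in height, 5 mm along it; axes parallel within 0.1 rad; under 4 N between leaf and bin or stand; bin level within 0.05 rad (all of step 2 and linear speed of leaf below 0.02 m/s); the arm keeps its last pose, push and grip.
It fails at once if A green tama ball is moved more than 30 mm (distance of tama_a from where it was at the start of the episode above 0.03 m).
It fails at once if A green tama ball is moved more than 30 mm (distance of tama_b from where it was at the start of the episode above 0.03 m).
It fails at once if The oak cup is moved more than 30 mm (distance of sarado from where it was at the start of the episode above 0.03 m).
It fails at once if The beech plug is moved more than 30 mm (distance of plug from where it was at the start of the episode above 0.03 m).
It also fails if it takes over 54 s, if anything falls off the work surface, if the arm or the gripper's body presses on something with over 40 N, if the wrist force passes 120 N, or if a joint passes its speed limit or range.

## Working session

There is one attempt and no reset: what is moved stays moved. The work goes in short steps, Python scripts to look and compute and a tool call to move; the robot and the scene stay as the last step left them, time stands still between calls to the robot, and variables do not carry over. Pictures are saved under pics/ and viewed, at most 10 in all, crops included, and the job is handed in when it is done.

Besides the shell and the picture viewer there is one more tool, called after "Request:" as name([rows], argument=value, ...), one row to a line, values as JSON. step_arm: Moves the arm, as the interface text tells. Its arguments: {"type":"object","properties":{"deltas":{"type":"array","items":{"type":"array"}}},"required":["deltas"]}

```bash
mkdir -p pics; ls; cat > h.py <<'E'
from workcell import *
import numpy as np, cv2
from scipy.spatial.transform import Rotation as R
def proj(im,P):
    P=np.atleast_2d(P); T=np.array(im["T"]); q=(P-T[:3,3])@T[:3,:3]
    return np.c_[im["fx"]*q[:,0]/q[:,2]+im["cx"], im["fy"]*q[:,1]/q[:,2]+im["cy"]]
def ray(im,u,v):
    T=np.array(im["T"]); d=T[:3,:3]@np.array([(u-im["cx"])/im["fx"],(v-im["cy"])/im["fy"],1]); return T[:3,3],d
def onz(im,u,v,z):
    o,d=ray(im,u,v); return o+d*(z-o[2])/d[2]
def save(im,n): cv2.imwrite("pics/"+n,im["pixels"][:,:,::-1])
E
python3 - <<'E'
from h import *
import pickle
ims={n:get_image(n) for n in("scene","side","wrist")}
pickle.dump(ims,open("ims0.pkl","wb"))
for n in ims: print(n,ims[n]["fx"],np.round(ims[n]["T"],3).tolist())
a=np.vstack([ims["scene"]["pixels"],])
save(ims["scene"],"scene0.png");save(ims["side"],"side0.png");save(ims["wrist"],"wrist0.png")
print(get_obs())
E
```

```text
pics
scene 433.4154839659947 [[0.755, 0.519, -0.401, 938.323], [0.656, -0.585, 0.478, -535.997], [0.014, -0.623, -0.782, 974.409], [0.0, 0.0, 0.0, 1.0]]
side 410.68041802141107 [[0.917, -0.285, 0.28, 198.981], [-0.399, -0.683, 0.611, -687.724], [0.017, -0.672, -0.74, 938.57], [0.0, 0.0, 0.0, 1.0]]
wrist 269.00389464454537 [[1.0, 0.001, -0.002, 624.2], [0.001, -0.956, -0.294, 80.119], [-0.002, 0.294, -0.956, 383.492], [0.0, 0.0, 0.0, 1.0]]
{'t': 0.15, 'qpos': array([-1.89890881e-02,  4.23674481e-01,  1.63045484e+00,  1.16513907e-05,
        1.08861644e+00, -1.89795928e-02]), 'qvel': array([ 0.00020067, -0.00161418, -0.00384492,  0.00044933,  0.00243486,
        0.00023169]), 'joint_torque': array([ 9.52650989e-04, -5.44981134e+01, -2.73919362e+01,  6.45430083e-02,
        2.04369903e-02, -3.19723256e-05]), 'ee_pos': array([6.24559262e+02, 4.44026291e-02, 1.93397989e+02]), 'orientation': array([-2.22086539e+00, -2.22083229e+00,  1.24422089e-03]), 'ft_force': array([-0.40076678,  0.1842626 ,  0.21598316]), 'moment': array([0.00161742, 0.04238574, 0.01884881]), 'grasp_force': 0.0, 'width': 88.28514327224188}
```

View pics/scene0.png

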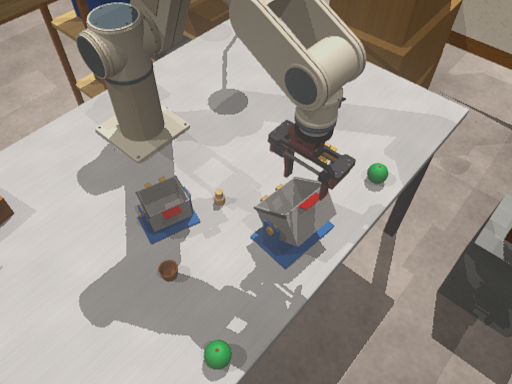

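View pics/side0.png

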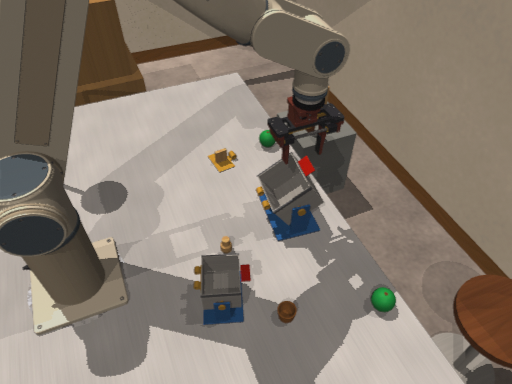

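The scene image shows two candidate stands: the larger at scene (292,225) / side (295,215), and the smaller at scene (168,215) / side (222,300). The leaf is at side (222,160), hidden by the gripper in the scene view. The balls are at side (267,138) and (383,299), the cup at (287,311) and the plug at (226,244). Next is a close crop to check the choice.

```bash
python3 - <<'E'
from h import *
import pickle
ims=pickle.load(open("ims0.pkl","rb"))
s=ims["side"]["pixels"][120:330,190:340]; c=ims["scene"]["pixels"][170:280,235:345]
o=np.zeros((600,800,3),np.uint8)
o[:560,:400]=cv2.resize(s,(400,560),interpolation=cv2.INTER_CUBIC)
o[:400,400:]=cv2.resize(c,(400,400),interpolation=cv2.INTER_CUBIC)
cv2.imwrite("pics/c1.png",o[:,:,::-1])
for n,pts in {"scene":[(252,237),(288,262),(333,228),(137,218),(153,238),(199,217)],"side":[(274,238),(318,234),(203,323),(243,321),(226,250),(287,318),(383,308),(267,145),(222,162)]}.items():
    for p in pts: print(n,p,onz(ims[n],*p,4).round())
E
```

```text
scene (252, 237) [537. -77.   4.]
scene (288, 262) [654. -73.   4.]
scene (333, 228) [681.  87.   4.]
scene (137, 218) [ 265. -238.    4.]
scene (153, 238) [ 346. -251.    4.]
scene (199, 217) [ 387. -125.    4.]
side (274, 238) [527. -69.   4.]
side (318, 234) [ 648. -105.    4.]
side (203, 323) [ 263. -234.    4.]
side (243, 321) [ 353. -267.    4.]
side (226, 250) [387. -55.   4.]
side (287, 318) [ 454. -301.    4.]
side (383, 308) [ 686. -371.    4.]
side (267, 145) [673. 306.   4.]
side (222, 162) [498. 284.   4.]
```

View pics/c1.png

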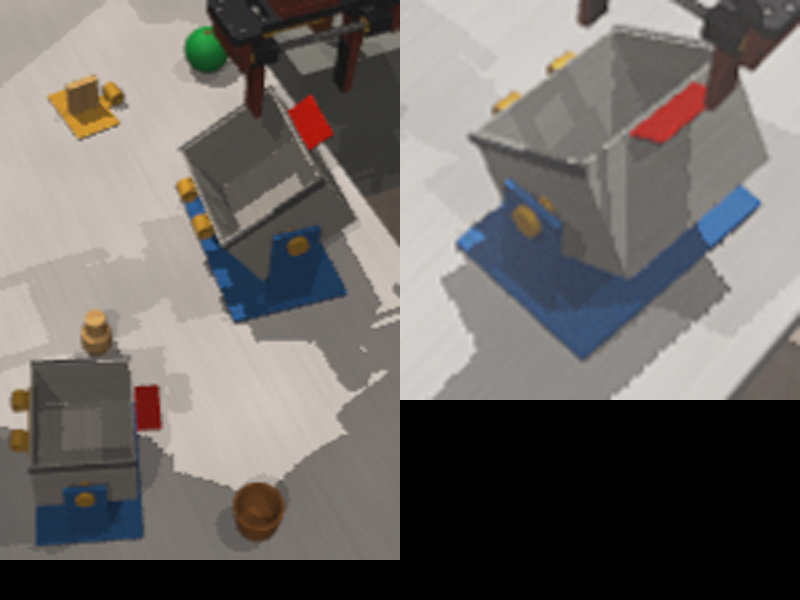

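View pics/wrist0.png

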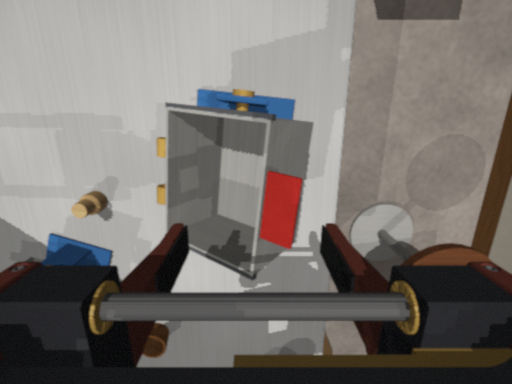

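```bash
cat > fit.py <<'E'
from h import *
from scipy.optimize import least_squares
S=lambda a:(np.array(a)/np.array([400/150,560/210])+[190,120])
C=lambda a:(np.array(a)-[400,0])*.275+[235,170]
I=lambda a:np.array(a,float)
b=45
obs=[("side",S,[((237,320),(-65,-95,6),0),((345,293),(65,-95,6),0),
 ((222,247),(-60,-70,b),1),((325,180),(60,-70,b),1),((182,150),(-60,70,b),1),((275,90),(60,70,b),1),
 ((309,97),(92,30,b),1),((333,141),(92,-30,b),1),((187,189),(-74,27,33),1),((204,226),(-74,-27,33),1)]),
 ("scene",C,[((473,136),(-60,-70,b),1),((590,170),(60,-70,b),1),((615,28),(-60,70,b),1),((655,143),(92,-30,b),1),
 ((457,243),(-65,-95,8),0),((583,357),(65,-95,4),0),((760,203),(65,95,8),0)]),
 ("wrist",I,[((166,104),(-60,70,b),1),((273,115),(60,70,b),1),((167,243),(-60,-70,b),1),((255,275),(60,-70,b),1),
 ((301,178),(92,30,b),1),((292,247),(92,-30,b),1),((198,90),(-65,95,8),0),((294,100),(65,95,8),0)])]
def world(p,P,f):
    P=np.array(P,float)
    if f: P=R.from_euler('y',p[3]).apply(P*1.0)+[0,0,100]   # sign: tipped -> rear up
    return R.from_euler('z',p[2]).apply(P)+[p[0],p[1],0]
def res(p,ims):
    r=[]
    for n,g,l in obs:
        for px,P,f in l: r.append(proj(ims[n],world(p,P,f))[0]-g(px))
    return np.array(r)
if __name__=="__main__":
    import pickle; ims=pickle.load(open("ims0.pkl","rb"))
    s=least_squares(lambda p:res(p,ims).ravel()*1,[600,0,-.2,-.4],x_scale=[10,10,.1,.1],loss="soft_l1",f_scale=2)
    print(s.x, s.cost); print(res(s.x,ims).round(1).tolist())
    for P,f in [((77,0,b),1),((-74,0,33),1)]: print(world(s.x,P,f).round(1), world([*s.x[:3],0],P,f).round(1))
E
python3 fit.py
```

```text
[ 6.05348010e+02  7.21170863e+00 -8.85470607e-02 -5.72015474e-01] 49.455295050319314
[[-1.2, 0.2], [0.7, -0.8], [-0.4, -1.0], [-1.6, -1.0], [-1.7, 0.1], [-2.4, -1.4], [-0.2, -1.5], [-0.5, -3.5], [-0.7, 0.4], [-1.0, 0.1], [-1.1, -0.7], [-2.2, -0.7], [-1.5, -0.6], [1.4, -0.6], [-1.2, -0.7], [-0.2, 1.0], [0.3, -1.2], [0.2, 3.0], [-0.8, 3.3], [0.0, -7.2], [0.5, 1.3], [2.6, -0.5], [1.0, 2.1], [-0.9, -1.3], [2.0, -1.9]]
[645.6   3.6 179.5] [6.82e+02 4.00e-01 1.45e+02]
[525.6  14.3  87.7] [531.6  13.8 133. ]
```

Fit: the larger stand is at (605, 7) mm with yaw −0.09 and bin tilt 0.57, so this is the tipped one with a base of about 130 x 190. Its tab is at (646, 4, 180). I'll shut the gripper and go above the tab.

Request:
step_arm([
  [[0,0.03,-0.04],[0,0,0],1],
  [[0,0.07,-0.06],[0,0,0],-1],
  [[0,0.1,-0.06],[0,0,0],-1],
  [[0,0.1,-0.06],[0,0,0],-1],
  [[0,0.1,-0.06],[0,0,0],-1],
  [[0,0.1,-0.06],[0,0,0],-1],
  [[0,0.1,-0.04],[0,0,0],-1],
  [[0,0.1,-0.02],[0,0,0],-1],
])

```text
t: 0.82
ee_pos: [654.5, 0.0, 199.4]
orientation: [-2.221, -2.221, 0.0]
ft_force: [-0.5, -0.1, -0.7]
width: 44.4
grasp_force: 0.0
```

Request:
step_arm([
  [[0,0,0],[0,0,0],-1],
  [[0,0,0],[0,0,0],-1],
  [[0,0,0],[0,0,0],-1],
  [[0,0,0],[0,0,0],-1],
  [[0,0,0],[0,0,0],-1],
  [[0,0,0.02],[0,0,0],-1],
  [[0,0.01,0.04],[0,0,0],-1],
  [[0,0.02,0.06],[0,0,0],-1],
  [[0,0.035,0.08],[0,0,0],-1],
  [[0,0.05,0.1],[0,0,0],-1],
  [[0,0.065,0.12],[0,0,0],-1],
  [[0,0.075,0.14],[0,0,0],-1],
  [[0,0.085,0.155],[0,0,0],-1],
  [[0,0.09,0.165],[0,0,0],-1],
  [[0,0.09,0.173],[0,0,0],-1],
  [[0,0.09,0.18],[0,0,0],-1],
])

```text
t: 2.15
ee_pos: [682.0, -0.0, 145.7]
orientation: [-2.221, -2.221, 0.0]
ft_force: [0.2, -0.2, 0.5]
width: 0.4
grasp_force: 0.0
```

```bash
python3 - <<'E'
from h import *
o=get_obs(); print(o["t"],o["ee_pos"],o["ft_force"],o["width"])
E
```

```text
2.15 [ 6.81985522e+02 -1.25270402e-02  1.45671980e+02] [ 0.20072942 -0.20935654  0.54047875] 0.41262744318531525
```

Request:
step_arm([
  [[0,0,0.003],[0,0,0],-1],
  [[0,0,0.006],[0,0,0],-1],
  [[0,0,0.006],[0,0,0],-1],
])

```text
t: 2.4
ee_pos: [681.9, 0.0, 144.3]
orientation: [2.221, 2.221, 0.0]
ft_force: [-0.1, -0.0, 0.2]
width: 0.3
grasp_force: 0.0
```

Request:
step_arm([
  [[0,0,0.003],[0,0,0],-1],
  [[0,0,0.006],[0,0,0],-1],
  [[0,0,0.006],[0,0,0],-1],
])

```text
t: 2.65
ee_pos: [681.9, 0.0, 142.4]
orientation: [2.221, 2.221, 0.0]
ft_force: [-0.3, 0.5, 0.8]
width: 0.6
grasp_force: 0.0
```

```bash
python3 - <<'E'
from h import *
a=get_image("side"); b=get_image("wrist")
import pickle; pickle.dump((a,b),open("ims1.pkl","wb"))
o=np.zeros((600,800,3),np.uint8)
o[:450,:400]=cv2.resize(a["pixels"][95:275,200:360],(400,450),interpolation=cv2.INTER_CUBIC)
o[:300,400:]=cv2.resize(b["pixels"],(400,300),interpolation=cv2.INTER_AREA)
cv2.imwrite("pics/c2.png",o[:,:,::-1])
E
```

```text
(no output)
```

View pics/c2.png

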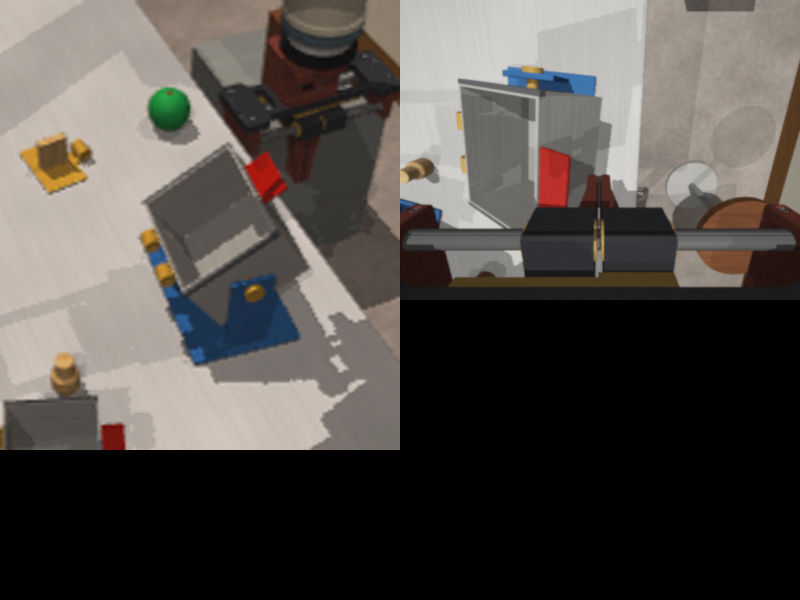

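The press missed: the bin is still tipped and the fingers are behind the red tab, whose edge is left of the fingers in the wrist view. I'll go back up and come down on the tab's centre.

Request:
step_arm([
  [[0,0,-0.1],[0,0,0],-1],
  [[0,0,-0.2],[0,0,0],-1],
  [[0.01,-0.05,-0.2],[0,0,0],-1],
  [[0.01,-0.117,-0.2],[0,0,0],-1],
  [[0.01,-0.117,-0.18],[0,0,0],-1],
  [[0.01,-0.117,-0.16],[0,0,0],-1],
  [[0.01,-0.117,-0.14],[0,0,0],-1],
  [[0.01,-0.117,-0.12],[0,0,0],-1],
])

```text
t: 3.42
ee_pos: [647.4, 3.0, 177.3]
orientation: [-2.221, -2.221, 0.0]
ft_force: [-0.8, 0.8, 0.0]
width: 0.4
grasp_force: 0.0
```

Request:
step_arm([
  [[0,0,0.01],[0,0,0],-1],
  [[0,0,0.02],[0,0,0],-1],
  [[0,0.01,0.025],[0,0,0],-1],
  [[0,0.02,0.03],[0,0,0],-1],
])

```text
t: 3.75
ee_pos: [653.3, 3.0, 169.0]
orientation: [-2.221, -2.221, 0.0]
ft_force: [0.7, -0.6, -0.9]
width: 0.5
grasp_force: 0.0
```

```bash
python3 - <<'E'
from h import *
from fit import world
import pickle
a0=pickle.load(open("ims0.pkl","rb"))["side"]; a=get_image("side"); w=get_image("wrist")
for im in(a0,a):
    q=im["pixels"][120:260,240:360].astype(int); m=((q[...,0]>130)&(q[...,1]<50)&(q[...,2]<50)).astype(np.uint8)
    n,l,s,c=cv2.connectedComponentsWithStats(m); i=1+s[1:,4].argmax(); print(s[i],c[i]+[240,120])
for th in(-.57,-.4,-.2): print(th,proj(a,world([605.3,7.2,-.0885,th],(77,0,45),1)))
print("tcp",proj(a,get_obs()["ee_pos"]))
o=np.zeros((450,800,3),np.uint8)
o[:,:400]=cv2.resize(a["pixels"][130:310,230:390],(400,450),interpolation=cv2.INTER_CUBIC)
o[:300,400:]=cv2.resize(w["pixels"],(400,300),interpolation=cv2.INTER_AREA)
cv2.imwrite("pics/c3.png",o[:,:,::-1])
E
```

```text
[ 58  36  17  20 178] [305.78651685 165.52808989]
[ 58  37  12  19 124] [304.18548387 165.83064516]
-0.57 [[305.38190682 165.18861195]]
-0.4 [[309.45669024 166.37004844]]
-0.2 [[313.39466035 168.5775261 ]]
tcp [[307.69003581 167.32474022]]
```

View pics/c3.png

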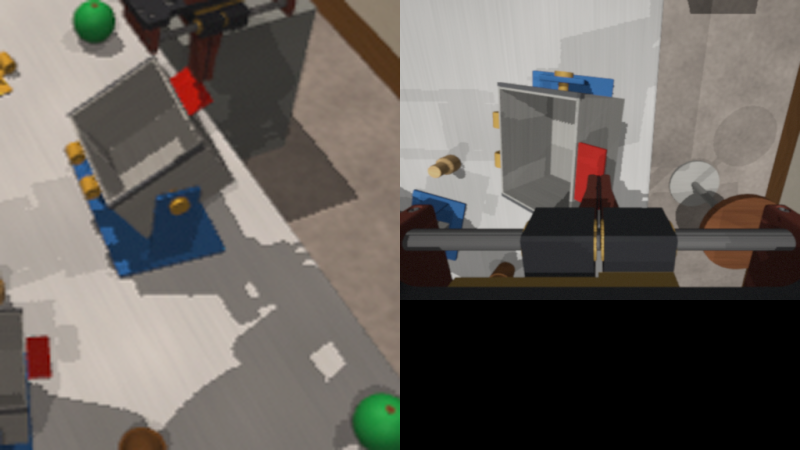

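The tab still hasn't moved, and the fingertip looks to be just behind its rear edge at about (600,180). I'll check the fit against the new wrist view and refine it.

```bash
python3 - <<'E'
from h import *
import fit,pickle
from scipy.optimize import least_squares
w=get_image("wrist"); save(w,"w_now.png"); ims=pickle.load(open("ims0.pkl","rb")); w1=pickle.load(open("ims1.pkl","rb"))[1]
print(np.round(w["T"],2).tolist())
print("tcp px",proj(w,get_obs()["ee_pos"]))
p=[605.3,7.2,-.0885,-.572]
def tabq(im):
    q=im["pixels"].astype(int); m=((q[...,0]>120)&(q[...,1]<50)&(q[...,2]<50)).astype(np.uint8)
    n,l,s,c=cv2.connectedComponentsWithStats(m); i=1+s[1:,4].argmax()
    r=cv2.minAreaRect(np.argwhere(l==i)[:,::-1].astype(np.float32)); return s[i],cv2.boxPoints(r).round(1).tolist()
for im in(ims["wrist"],w1,w):
    print(tabq(im)); print([proj(im,fit.world(p,P,1))[0].round(1).tolist() for P in((92,30,45),(62,30,45),(62,-30,45),(92,-30,45),(-60,70,45),(60,70,45))])
cv2.imwrite("pics/c4.png",cv2.resize(w["pixels"][80:280,100:340],(720,600),interpolation=cv2.INTER_CUBIC)[:,:,::-1])
E
```

```text
[[1.0, 0.0, -0.0, 652.99], [0.0, -0.96, -0.29, 83.1], [-0.0, 0.29, -0.96, 359.38], [0.0, 0.0, 0.0, 1.0]]
tcp px [[254.60529085 220.60573288]]
(array([ 261,  171,   41,   77, 2246], dtype=int32), [[257.8999938964844, 242.6999969482422], [268.20001220703125, 170.6999969482422], [301.6000061035156, 175.5], [291.3999938964844, 247.5]])
[[303.5, 177.6], [268.8, 170.0], [261.6, 237.5], [292.9, 249.1], [166.2, 107.0], [272.1, 118.3]]
(array([ 178,  189,   39,   75, 2130], dtype=int32), [[178.0, 262.0], [181.0, 188.8000030517578], [216.6999969482422, 190.3000030517578], [213.60000610351562, 263.3999938964844]])
[[217.8, 198.7], [180.7, 187.1], [179.9, 270.8], [213.1, 288.5], [74.7, 106.1], [178.9, 120.5]]
(array([ 224,  183,   40,   75, 1688], dtype=int32), [[223.60000610351562, 256.5], [229.3000030517578, 182.60000610351562], [264.1000061035156, 185.1999969482422], [258.3999938964844, 259.20001220703125]])
[[265.8, 190.4], [230.1, 181.1], [225.3, 254.7], [257.5, 268.9], [125.7, 110.1], [231.5, 123.8]]
```

View pics/c4.png

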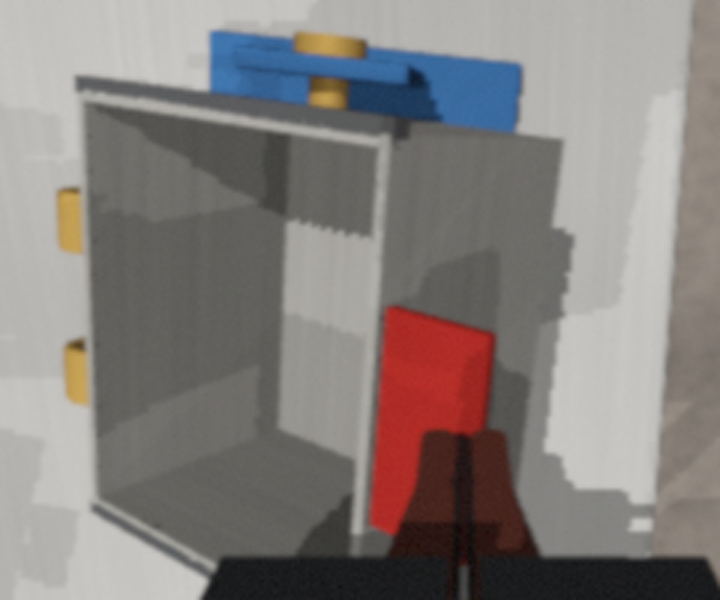

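```bash
python3 - <<'E'
from h import *
import pickle
ims=pickle.load(open("ims0.pkl","rb"))
for n in("scene","side","wrist"):
  for z in(193,221): print(n,z,proj(ims[n],[[580.6-6,0,z],[580.6,0,z],[668.7,0,z],[675,0,z]]).round().tolist())
o=np.zeros((600,800,3),np.uint8)
o[:400,:400]=cv2.resize(ims["side"]["pixels"][90:190,250:350],(400,400),interpolation=cv2.INTER_CUBIC)
o[:400,400:]=cv2.resize(ims["scene"]["pixels"][120:220,260:360],(400,400),interpolation=cv2.INTER_CUBIC)
o[400:,:]=cv2.resize(ims["wrist"]["pixels"][210:290,100:420],(800,200),interpolation=cv2.INTER_CUBIC)
cv2.imwrite("pics/c5.png",o[:,:,::-1])
E
```

```text
scene 193 [[286.0, 182.0], [288.0, 183.0], [319.0, 203.0], [321.0, 205.0]]
scene 221 [[287.0, 174.0], [289.0, 175.0], [320.0, 195.0], [323.0, 197.0]]
side 193 [[283.0, 169.0], [285.0, 169.0], [314.0, 160.0], [316.0, 159.0]]
side 221 [[283.0, 162.0], [285.0, 161.0], [315.0, 152.0], [317.0, 152.0]]
wrist 193 [[190.0, 220.0], [198.0, 220.0], [313.0, 220.0], [321.0, 221.0]]
wrist 221 [[180.0, 237.0], [189.0, 237.0], [321.0, 237.0], [331.0, 237.0]]
```

View pics/c5.png

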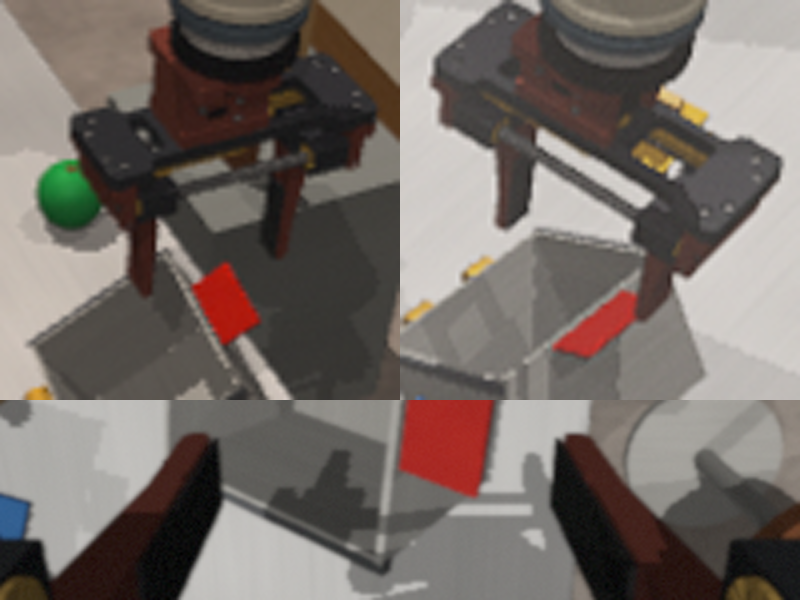

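The fingertips show about 25 mm above the reported TCP in all three views: the inner faces are 134 px apart for an 88 mm opening, which puts them at z≈218. That explains the misses. I'll come down on the tab's centre by force.

Request:
step_arm([
  [[0,-0.027,0],[0,0,0],-1],
  [[0,-0.027,0.01],[0,0,0],-1],
  [[0,-0.027,0.02],[0,0,0],-1],
  [[0,-0.027,0.03],[0,0,0],-1],
  [[0,-0.027,0.04],[0,0,0],-1],
])

```text
t: 4.32
ee_pos: [644.7, 3.0, 157.1]
orientation: [2.221, 2.221, 0.0]
ft_force: [0.1, -0.7, 0.0]
width: 0.3
grasp_force: 0.0
```

Request:
step_arm([
  [[0,0,0.01],[0,0,0],-1],
  [[0,0,0.02],[0,0,0],-1],
])

```text
t: 4.48
ee_pos: [646.7, 2.9, 152.7]
orientation: [2.219, 2.219, 0.004]
ft_force: [0.4, -0.4, 9.3]
width: 0.6
grasp_force: 3.7
```

Request:
step_arm([
  [[0,0.012,0.008],[0,0,0],-1],
  [[0,0.025,0.016],[0,0,0],-1],
  [[0,0.04,0.027],[0,0,0],-1],
  [[0,0.053,0.037],[0,0,0],-1],
  [[0,0.067,0.05],[0,0,0],-1],
  [[0,0.08,0.063],[0,0,0],-1],
  [[0,0.09,0.075],[0,0,0],-1],
  [[0,0.1,0.087],[0,0,0],-1],
])

```text
t: 5.15
ee_pos: [675.3, 2.3, 125.3]
orientation: [2.221, 2.221, -0.0]
ft_force: [-2.2, -4.7, 4.4]
width: 0.7
grasp_force: 2.4
```

Request:
step_arm([
  [[0,0.005,0.01],[0,0,0],-1],
  [[0,0.01,0.02],[0,0,0],-1],
  [[0,0.012,0.026],[0,0,0],-1],
  [[0,0.012,0.032],[0,0,0],-1],
])

```text
t: 5.48
ee_pos: [680.7, 2.3, 116.6]
orientation: [2.219, 2.219, 0.004]
ft_force: [3.5, -4.8, 13.1]
width: 0.7
grasp_force: 7.4
```

```bash
python3 - <<'E'
from h import *
from fit import world
a=get_image("side"); s=get_image("scene")
for n,im in(("a",a),("s",s)):
    print([(th,proj(im,world([605.3,7.2,-.0885,th],(-74,0,33),1))[0].round(1).tolist()) for th in(-.2,-.1,0)])
    q=im["pixels"].astype(int); m=((q[...,0]>140)&(q[...,1]>90)&(q[...,2]<60)).astype(np.uint8)
    n_,l,st,c=cv2.connectedComponentsWithStats(m)
    print([(c[i].round(1).tolist(),int(st[i,4])) for i in range(1,n_) if st[i,4]>8])
o=np.zeros((450,800,3),np.uint8)
o[:,:400]=cv2.resize(a["pixels"][120:300,230:390],(400,450),interpolation=cv2.INTER_CUBIC)
o[:,400:]=cv2.resize(s["pixels"][120:300,220:380],(400,450),interpolation=cv2.INTER_CUBIC)
cv2.imwrite("pics/c6.png",o[:,:,::-1])
E
```

```text
[(-0.2, [263.0, 190.6]), (-0.1, [263.8, 188.5]), (0, [264.9, 186.3])]
[([231.4, 153.6], 19), ([221.1, 162.9], 139), ([262.8, 177.2], 39), ([268.8, 189.7], 51), ([221.2, 305.6], 9)]
[(-0.2, [272.9, 187.5]), (-0.1, [273.6, 186.1]), (0, [274.6, 184.8])]
[]
```

View pics/c6.png

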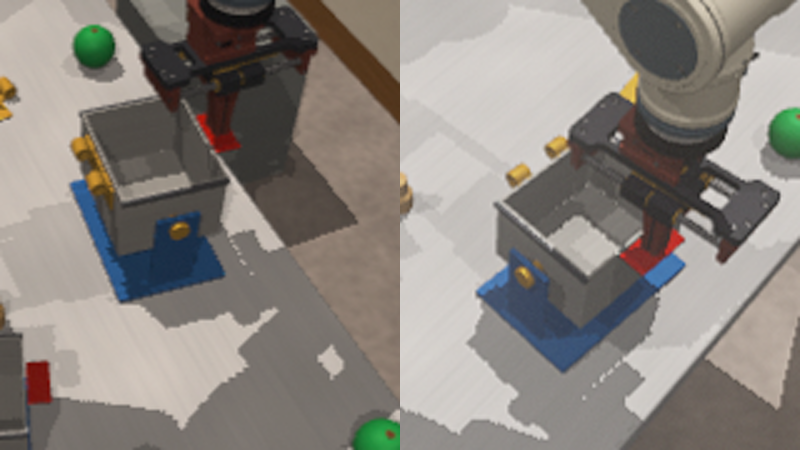

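The bin now looks level in both views, with the knuckles at side (263,177) and (269,190), as predicted for tilt 0. I'll press a little more to seat it against the stop.

Request:
step_arm([
  [[0,0,0.004],[0,0,0],-1],
  [[0,0,0.008],[0,0,0],-1],
  [[0,0,0.012],[0,0,0],-1],
  [[0,0,0.012],[0,0,0],-1],
])

```text
t: 5.92
ee_pos: [680.8, 2.5, 116.5]
orientation: [2.218, 2.218, 0.005]
ft_force: [-7.0, -4.7, 27.9]
width: 0.4
grasp_force: 13.7
```

Request:
step_arm([
  [[0,0,-0.01],[0,0,0],-1],
  [[0,0,-0.1],[0,0,0],-1],
  [[0,0,-0.2],[0,0,0],0],
  [[0.1,-0.1,-0.26],[0,0,0],1],
  [[0.2,-0.15,-0.26],[0,0,0],1],
  [[0.3,-0.2,-0.26],[0,0,0],1],
  [[0.4,-0.3,-0.26],[0,0,0],1],
  [[0.5,-0.4,-0.26],[0,0,0],1],
  [[0.6,-0.5,-0.26],[0,0,0],1],
  [[0.7,-0.6,-0.26],[0,0,0],1],
  [[0.8,-0.6,-0.26],[0,0,0],1],
  [[0.9,-0.6,-0.24],[0,0,0],1],
  [[0.97,-0.6,-0.2],[0,0,0],1],
  [[0.97,-0.6,-0.2],[0,0,0],1],
  [[0.97,-0.6,-0.2],[0,0,0],1],
  [[0.97,-0.6,-0.2],[0,0,0],1],
])

```text
t: 7.25
ee_pos: [497.9, 293.6, 171.6]
orientation: [-2.221, -2.221, 0.002]
ft_force: [-0.2, 0.4, 0.2]
width: 86.9
grasp_force: 0.0
```

```bash
python3 - <<'E'
from h import *
import pickle
w=get_image("wrist"); s=get_image("scene"); a=get_image("side"); pickle.dump((w,s,a),open("ims2.pkl","wb"))
print(get_obs()["ee_pos"],get_obs()["width"])
for n,im in(("w",w),("s",s),("a",a)):
    q=cv2.cvtColor(im["pixels"],cv2.COLOR_RGB2HSV).astype(int); m=((q[...,0]>14)&(q[...,0]<30)&(q[...,1]>110)&(q[...,2]>60)).astype(np.uint8)
    n_,l,st,c=cv2.connectedComponentsWithStats(m)
    print(n,[(c[i].round(1).tolist(),st[i].tolist()) for i in range(1,n_) if st[i,4]>25])
x=w["pixels"]
cv2.imwrite("pics/c7.png",cv2.resize(x[0:300],(800,469),interpolation=cv2.INTER_CUBIC)[:,:,::-1])
E
```

```text
[498.65913436 293.07400743 172.35113585] 87.87015984344254
w [([255.8, 169.6], [228, 137, 64, 68, 2788]), ([95.8, 308.4], [91, 283, 15, 50, 232]), ([395.1, 287.1], [391, 282, 10, 10, 59]), ([410.2, 310.8], [399, 283, 20, 51, 405]), ([351.1, 349.0], [343, 339, 14, 16, 72]), ([190.4, 362.4], [183, 358, 16, 9, 109])]
s [([16.2, 6.8], [0, 0, 49, 21, 540]), ([193.9, 8.3], [167, 0, 71, 33, 775]), ([408.4, 35.3], [357, 0, 105, 89, 5895]), ([324.1, 19.2], [315, 12, 16, 19, 143]), ([71.8, 28.1], [50, 16, 39, 30, 583]), ([474.7, 49.7], [470, 45, 11, 10, 39]), ([503.0, 57.6], [493, 51, 19, 18, 83]), ([93.0, 86.5], [80, 79, 25, 18, 123]), ([323.1, 155.8], [308, 145, 31, 21, 293]), ([282.5, 178.1], [279, 175, 9, 8, 43]), ([267.1, 189.4], [263, 186, 9, 8, 46]), ([269.4, 230.1], [266, 227, 7, 8, 38])]
a [([80.5, 53.5], [31, 0, 115, 112, 9798]), ([229.6, 73.4], [225, 72, 10, 4, 27]), ([322.1, 98.5], [317, 82, 13, 36, 327]), ([222.3, 159.5], [208, 149, 28, 23, 390]), ([267.0, 187.1], [258, 174, 18, 30, 201]), ([301.4, 211.7], [298, 209, 8, 7, 41]), ([225.6, 244.6], [221, 236, 10, 17, 131]), ([197.4, 269.7], [195, 266, 6, 8, 44]), ([197.0, 285.0], [194, 281, 7, 9, 55]), ([221.4, 307.0], [218, 305, 7, 5, 27])]
```

```bash
cat > leaf.py <<'E'
from h import *
import itertools
from scipy.optimize import minimize
B=[((-30,28),(-45,45),(0,3)),((32,52),(-13,13),(0,20)),((-20,20),(-6,6),(3,48)),((28,36),(-13,13),(0,6))]
def mask(im):
    q=cv2.cvtColor(im["pixels"],cv2.COLOR_RGB2HSV).astype(int)
    return ((q[...,0]>10)&(q[...,0]<32)&(q[...,1]>95)&(q[...,2]>50))
def render(im,T,R0,k=4):
    o=np.zeros((384*k,512*k),np.uint8)
    for b in B:
        P=np.array(list(itertools.product(*b)),float)
        if b[0][0]==32: # tube along y
            t=np.linspace(0,2*np.pi,24); P=np.array([(42+10*np.cos(u),y,10+10*np.sin(u)) for u in t for y in(-13,13)])
        h=cv2.convexHull(((proj(im,R0.apply(P)+T)+.5)*k).astype(np.float32)); cv2.fillConvexPoly(o,np.round(h).astype(np.int32),255)
    return cv2.resize(o,(512,384),interpolation=cv2.INTER_AREA)/255.
def cost(p,data,z=0):
    c=0
    for im,m,roi in data:
        y0,y1,x0,x1=roi; r=render(im,[p[0],p[1],z],R.from_euler('z',p[2]))[y0:y1,x0:x1]; mm=m[y0:y1,x0:x1]
        c+=np.abs(r-mm).sum()/mm.sum()
    return c
E
python3 - <<'E'
from leaf import *
import pickle
w,s,a=pickle.load(open("ims2.pkl","rb"))
D=[(w,mask(w),(100,230,190,330)),(a,mask(a),(140,185,195,245)),]
for d in([D[0]],[D[1]],D):
  best=None
  for y0 in np.arange(-3.1,3.1,.4):
    r=minimize(cost,[497,284,y0],args=(d,),method="Nelder-Mead",options=dict(initial_simplex=[[497,284,y0],[507,284,y0],[497,294,y0],[497,284,y0+.3]],xatol=.1,fatol=1e-4,maxiter=80))
    if best is None or r.fun<best.fun: best=r
  print(best.x,best.fun)
p=best.x; r=render(w,[p[0],p[1],0],R.from_euler('z',p[2]))
x=w["pixels"].copy(); e=cv2.Canny((r*255).astype(np.uint8),50,150)>0
A=x[110:220,190:330]; Bm=A.copy(); Bm[e[110:220,190:330]]=[0,255,0]
o=np.hstack([cv2.resize(A,(400,314),interpolation=cv2.INTER_CUBIC),cv2.resize(Bm,(400,314),interpolation=cv2.INTER_NEAREST)])
cv2.imwrite("pics/c8.png",o[:,:,::-1])
E
```

```text
[4.95410166e+02 2.93810631e+02 1.18666132e-01] 0.05664372477529294
[4.98427635e+02 2.95546777e+02 9.70360111e-02] 0.10641888596234514
[4.96431866e+02 2.93978422e+02 1.32485604e-01] 0.1921142918965326
```

View pics/c8.png

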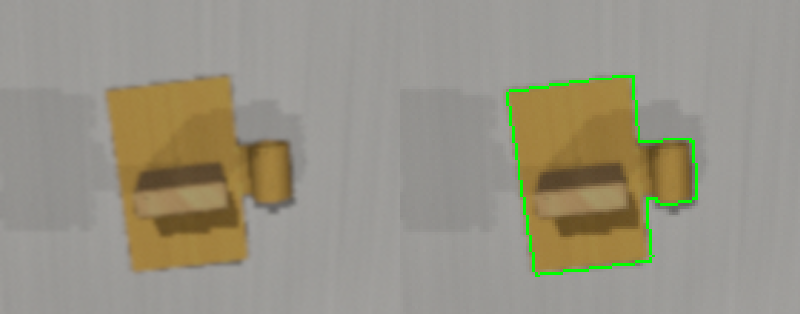

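The wrist view shows the leaf clearly, with its knuckle at the right, and the rendered outline fits it: (496, 294), yaw 0.125. I'll turn the tool across the grip and look again from lower down.

Request:
step_arm([
  [[0.003,-0.007,0],[0,0,0.08],1],
  [[0.003,-0.007,0],[0,0,0.16],1],
  [[0.003,-0.007,0],[0,0,0.24],1],
  [[0.003,-0.007,0.05],[0,0,0.32],1],
  [[0.003,-0.007,0.1],[0,0,0.4],1],
  [[0.003,-0.007,0.15],[0,0,0.48],1],
  [[0.003,-0.007,0.2],[0,0,0.56],1],
  [[0.003,-0.007,0.25],[0,0,0.64],1],
  [[0.003,-0.007,0.28],[0,0,0.72],1],
  [[0.003,-0.007,0.28],[0,0,0.8],1],
  [[0.003,-0.007,0.28],[0,0,0.88],1],
  [[0.003,-0.007,0.28],[0,0,0.963],1],
  [[0.003,-0.007,0.28],[0,0,0.963],1],
  [[0.003,-0.007,0.28],[0,0,0.963],1],
  [[0.003,-0.007,0.28],[0,0,0.963],1],
])

```text
t: 8.65
ee_pos: [496.6, 294.5, 88.4]
orientation: [-3.135, -0.203, -0.001]
ft_force: [0.0, -0.4, 0.3]
width: 87.6
grasp_force: 0.0
```

```bash
python3 - <<'E'
from leaf import *
import pickle
w=get_image("wrist"); a=get_image("side"); pickle.dump((w,a),open("ims3.pkl","wb"))
o=get_obs(); print(o["ee_pos"],o["qpos"].round(2),o["width"])
M=R.from_rotvec(o["orientation"]).as_matrix(); print(M.round(3).tolist(), "tool y yaw",np.arctan2(M[1,1],M[0,1]))
mk=mask(w); n,l,st,c=cv2.connectedComponentsWithStats(mk.astype(np.uint8)); print([st[i].tolist() for i in range(1,n) if st[i,4]>40])
i=1+st[1:,4].argmax(); x,y,ww,h,_=st[i]; roi=(max(0,y-12),min(384,y+h+6),max(0,x-12),x+ww+12)
d=[(w,mk,roi)]
r=minimize(cost,[496,294,.125],args=(d,),method="Nelder-Mead",options=dict(initial_simplex=[[496,294,.125],[503,294,.125],[496,301,.125],[496,294,.2]],xatol=.05,fatol=1e-5))
print(r.x,r.fun)
E
```

```text
[496.49303888 294.71089557  88.30428757] [0.52 0.5  1.81 0.   0.84 1.96] 87.95712453633179
[[0.992, 0.128, 0.0], [0.128, -0.992, 0.0], [0.0, -0.0, -1.0]] tool y yaw -1.4426475360974456
[[212, 143, 85, 80, 4883], [89, 283, 17, 51, 254], [405, 284, 15, 50, 251], [101, 321, 8, 12, 51]]
[4.95459312e+02 2.93606750e+02 1.35904915e-01] 0.05583838286492151
```

Request:
step_arm([
  [[-0.004,0.003,0.05],[0,0,-0.005],1],
  [[-0.004,0.003,0.12],[0,0,-0.005],1],
  [[-0.004,0.003,0.18],[0,0,-0.005],1],
  [[-0.004,0.003,0.22],[0,0,-0.005],1],
  [[-0.004,0.003,0.25],[0,0,-0.005],1],
  [[-0.004,0.003,0.27],[0,0,-0.005],1],
  [[-0.004,0.003,0.29],[0,0,-0.005],1],
])

```text
t: 9.33
ee_pos: [495.5, 294.0, 0.8]
orientation: [-3.134, -0.211, -0.0]
ft_force: [-0.1, 0.4, 0.7]
width: 88.1
grasp_force: 0.0
```

Request:
step_arm([
  [[0,0,0.01],[0,0,0],1],
  [[0,0,0.02],[0,0,0],1],
  [[0,0,0.03],[0,0,0],1],
  [[0,0,0.038],[0,0,0],1],
])

```text
t: 9.67
ee_pos: [495.5, 294.1, -10.2]
orientation: [-3.134, -0.21, -0.001]
ft_force: [-0.1, -0.0, 0.6]
width: 88.0
grasp_force: 0.0
```

```bash
python3 - <<'E'
from h import *
o=get_obs();print(o["ee_pos"],o["ft_force"])
w=get_image("wrist"); p=w["pixels"][200:240,150:360].mean(2)
# fingertips: dark brown rows
q=w["pixels"].astype(int)
m=((q[...,0]<110)&(q[...,0]>q[...,2]+15)&(q[...,1]<q[...,0]*.55)).astype(np.uint8)
n,l,s,c=cv2.connectedComponentsWithStats(m); print([s[i].tolist() for i in range(1,n) if s[i,4]>100])
e=o["ee_pos"];M=R.from_rotvec(o["orientation"]).as_matrix()
for dz in(0,-20,-25,-28,-31): print(dz,proj(w,[e+M@[10,-44,dz],e+M@[10,44,dz]]).round(1).tolist())
E
```

```text
[495.5028777  294.06923657 -10.17596611] [-0.05649393 -0.03141598  0.60281006]
[[121, 225, 62, 67, 1073], [327, 224, 61, 68, 1015], [0, 263, 39, 30, 337], [469, 263, 43, 29, 366], [128, 322, 24, 42, 363], [358, 322, 23, 32, 257]]
0 [[194.5, 208.3], [311.3, 208.5]]
-20 [[188.2, 218.5], [317.3, 218.7]]
-25 [[186.4, 221.4], [318.9, 221.6]]
-28 [[185.3, 223.2], [320.0, 223.4]]
-31 [[184.2, 225.1], [321.1, 225.3]]
```

Request:
step_arm([
  [[0,0,0.01],[0,0,0],1],
  [[0,0,0.02],[0,0,0],1],
  [[0,0,0.023],[0,0,0],1],
  [[0,0,0.023],[0,0,0],-1],
  [[0,0,0.023],[0,0,0],-1],
  [[0,0,0.023],[0,0,0],-1],
  [[0,0,0.023],[0,0,0],-1],
  [[0,0,0.023],[0,0,0],-1],
  [[0,0,0.023],[0,0,0],-1],
  [[0,0,0.023],[0,0,0],-1],
  [[0,0,0.023],[0,0,0],-1],
  [[0,0,0.023],[0,0,0],-1],
  [[0,0,0.023],[0,0,0],-1],
  [[0,0,0.023],[0,0,0],-1],
  [[0,0,0.023],[0,0,0],-1],
  [[0,0,0.023],[0,0,0],-1],
  [[0,0,0.023],[0,0,0],-1],
])

```text
t: 11.13
ee_pos: [495.2, 293.9, -17.2]
orientation: [-3.135, -0.21, -0.0]
ft_force: [-0.7, 0.4, 0.5]
width: 11.5
grasp_force: 30.0
```

Request:
step_arm([
  [[0,0,-0.04],[0,0,0],-1],
  [[0,0,-0.14],[0,0,0],-1],
  [[0,0,-0.24],[0,0,0],-1],
  [[0,0,-0.34],[0,0,0],-1],
  [[0,0,-0.44],[0,0,0],-1],
  [[-0.01,0.05,-0.52],[0,0,0.01],-1],
  [[-0.02,0.12,-0.57],[0,0,0.02],-1],
  [[-0.03,0.2,-0.59],[0,0,0.035],-1],
  [[-0.043,0.28,-0.59],[0,0,0.05],-1],
  [[-0.056,0.36,-0.59],[0,0,0.06],-1],
  [[-0.068,0.44,-0.59],[0,0,0.075],-1],
  [[-0.08,0.52,-0.59],[0,0,0.09],-1],
  [[-0.092,0.6,-0.59],[0,0,0.1],-1],
  [[-0.104,0.68,-0.59],[0,0,0.115],-1],
  [[-0.117,0.76,-0.59],[0,0,0.13],-1],
  [[-0.13,0.84,-0.59],[0,0,0.14],-1],
  [[-0.14,0.89,-0.59],[0,0,0.148],-1],
  [[-0.14,0.909,-0.59],[0,0,0.148],-1],
  [[-0.14,0.909,-0.59],[0,0,0.148],-1],
  [[-0.14,0.909,-0.59],[0,0,0.148],-1],
])

```text
t: 12.8
ee_pos: [490.1, 18.3, 160.2]
orientation: [-3.138, 0.139, -0.001]
ft_force: [0.3, 0.0, -1.6]
width: 12.0
grasp_force: 30.0
```

```bash
cat > bf.py <<'E'
from leaf import *
from scipy.optimize import least_squares
def world(p,P): return R.from_euler('z',p[2]).apply(np.atleast_2d(np.array(P,float))+[0,0,100])+[p[0],p[1],0]
def binrender(im,p,k=4,parts=("kn",)):
    o=np.zeros((384*k,512*k),np.uint8)
    t=np.linspace(0,2*np.pi,24)
    for s in(1,-1):
        P=[(-74+10*np.cos(u),y,33+10*np.sin(u)) for u in t for y in(17*s,37*s)]
        h=cv2.convexHull(((proj(im,world(p,P))+.5)*k).astype(np.float32)); cv2.fillConvexPoly(o,np.round(h).astype(np.int32),255)
    return cv2.resize(o,(512,384),interpolation=cv2.INTER_AREA)/255.
E
python3 - <<'E'
from bf import *
import pickle
ims={n:get_image(n) for n in("wrist","side","scene")}; pickle.dump((ims,get_obs()),open("ims4.pkl","wb"))
o=get_obs(); print(o["ee_pos"],o["orientation"],o["width"],o["grasp_force"])
p=[605.3,7.2,-.0885]
for n,im in ims.items():
    m=mask(im).astype(np.uint8); N,l,st,c=cv2.connectedComponentsWithStats(m)
    print(n,[(c[i].round(1).tolist(),st[i].tolist()) for i in range(1,N) if st[i,4]>15 and (n!="wrist" or 1)])
    print("  pred bin knuckles", proj(im,world(p,[(-74,27,33),(-74,-27,33)])).round(1).tolist(), "leaf hole", proj(im,[531.5,13.5,187]).round(1).tolist())
    print("  rim", proj(im,world(p,[(-60,70,45),(60,70,45),(60,-70,45),(-60,-70,45)])).round(1).tolist())
E
```

```text
[490.0028371   18.90050367 159.86622308] [-3.13845103e+00  1.36556754e-01 -4.62012878e-05] 11.923709168843594 29.997749626636505
wrist [([143.1, 66.5], [141, 55, 5, 25, 84]), ([365.0, 70.2], [362, 58, 7, 26, 109]), ([254.1, 214.9], [188, 147, 133, 146, 11376]), ([251.5, 148.0], [241, 148, 22, 1, 22]), ([497.2, 185.4], [476, 168, 36, 37, 837]), ([229.9, 307.0], [227, 281, 8, 53, 286]), ([278.4, 307.3], [274, 281, 9, 54, 293]), ([378.1, 288.7], [373, 284, 11, 10, 83]), ([248.0, 359.1], [86, 348, 293, 19, 4011]), ([408.2, 353.0], [399, 349, 18, 9, 122]), ([436.6, 358.1], [431, 354, 12, 9, 78])]
  pred bin knuckles [[220.8, 160.4], [287.1, 160.4]] leaf hole [[254.1, 175.9]]
  rim [[161.5, 144.8], [142.1, -48.8], [366.0, -48.7], [346.4, 145.0]]
side [([93.4, 53.7], [49, 0, 123, 109, 8021]), ([432.0, 231.9], [250, 27, 262, 341, 8136]), ([240.1, 146.1], [237, 144, 7, 6, 17]), ([256.4, 181.8], [236, 165, 40, 39, 617]), ([301.2, 211.8], [298, 209, 8, 7, 43]), ([225.7, 244.6], [221, 236, 11, 17, 143]), ([197.7, 269.5], [195, 266, 7, 8, 48]), ([197.1, 284.7], [194, 281, 7, 8, 51]), ([286.5, 311
[... 249 characters left out ...]
, 107, 105, 2521]), ([190.2, 22.7], [182, 0, 24, 39, 418]), ([400.9, 34.1], [314, 0, 198, 89, 9205]), ([250.1, 132.0], [247, 129, 8, 8, 22]), ([265.3, 166.0], [244, 151, 41, 28, 544]), ([282.7, 178.3], [279, 175, 9, 8, 50]), ([161.6, 178.7], [159, 177, 6, 5, 19]), ([147.1, 184.6], [144, 183, 7, 4, 19]), ([266.8, 189.6], [263, 186, 9, 9, 51]), ([218.7, 195.1], [214, 189, 11, 13, 65]), ([4.1, 210.4], [0, 196, 14, 29, 204]), ([269.3, 230.2], [266, 227, 7, 8, 39]), ([509.3, 236.4], [506, 229, 6, 14, 43]), ([168.0, 268.7], [159, 260, 19, 19, 253])]
  pred bin knuckles [[282.1, 179.1], [266.9, 190.7]] leaf hole [[275.5, 170.7]]
  rim [[298.1, 170.3], [334.7, 197.6], [295.1, 231.3], [258.4, 200.6]]
```

Request:
step_arm([
  [[-0.08,0,0],[0,0,0],-1],
  [[-0.15,0,0],[0,0,0],-1],
  [[-0.15,0,0.06],[0,0,0],-1],
  [[-0.15,0,0.12],[0,0,0],-1],
  [[-0.15,0,0.17],[0,0,0],-1],
  [[-0.15,0,0.18],[0,0,0],-1],
  [[-0.15,0,0.18],[0,0,0],-1],
  [[-0.15,0,0.18],[0,0,0],-1],
  [[-0.15,0,0.18],[0,0,0],-1],
])

```text
t: 13.7
ee_pos: [445.9, 22.2, 106.5]
orientation: [-3.138, 0.138, -0.002]
ft_force: [0.1, -0.1, -1.3]
width: 12.0
grasp_force: 30.0
```

```bash
cat >> bf.py <<'E'
def bcost(p,data):
    c=0
    for im,m,roi in data:
        y0,y1,x0,x1=roi; c+=np.abs(binrender(im,p)[y0:y1,x0:x1]-m[y0:y1,x0:x1]).sum()/100
    return c
def nm(f,x0,d,args):
    S=[list(x0)]+[[x+(d[i] if i==j else 0) for j,x in enumerate(x0)] for i in range(len(x0))]
    return minimize(f,x0,args=args,method="Nelder-Mead",options=dict(initial_simplex=S,xatol=.02,fatol=1e-5,maxiter=300))
E
python3 - <<'E'
from bf import *
import pickle
ims={n:get_image(n) for n in("wrist","side","scene")}; o=get_obs(); pickle.dump((ims,o),open("ims5.pkl","wb"))
e=o["ee_pos"]; print(e,o["orientation"])
for n,im in ims.items():
    m=mask(im).astype(np.uint8); N,l,st,c=cv2.connectedComponentsWithStats(m)
    print(n,[(c[i].round(1).tolist(),st[i].tolist()) for i in range(1,N) if st[i,4]>20 and 100<c[i][0]<400 and 100<c[i][1]<300])
    print("  pred", proj(im,world([605.3,7.2,-.0885],[(-74,27,33),(-74,-27,33)])).round(1).tolist())
E
```

```text
[445.74717886  22.04490654 106.48226157] [-3.13845155e+00  1.38370122e-01 -2.22752752e-03]
wrist [([256.9, 222.4], [188, 160, 147, 133, 10429])]
  pred [[207.1, 100.5], [300.9, 100.7]]
side [([267.5, 187.3], [259, 174, 17, 30, 213]), ([235.9, 197.9], [221, 184, 34, 26, 391]), ([301.2, 211.8], [298, 209, 8, 7, 43]), ([225.8, 244.6], [221, 236, 11, 17, 143]), ([197.5, 269.7], [195, 266, 6, 8, 45]), ([197.1, 284.7], [194, 281, 7, 8, 51])]
  pred [[261.7, 179.6], [268.1, 193.2]]
scene [([252.4, 170.4], [232, 156, 39, 27, 484]), ([282.5, 178.2], [279, 175, 9, 8, 48]), ([267.0, 189.4], [263, 186, 9, 8, 52]), ([218.8, 196.3], [214, 189, 11, 16, 87]), ([269.3, 230.2], [266, 227, 7, 8, 39]), ([168.1, 268.5], [159, 260, 19, 18, 243])]
  pred [[282.1, 179.1], [266.9, 190.7]]
```

```bash
cat > m.py <<'E'
from bf import *
import pickle,sys
ims,o=pickle.load(open(sys.argv[1],"rb")); w=ims["wrist"]
e=o["ee_pos"]; M=R.from_rotvec(o["orientation"]); yaw=np.arctan2(M.as_matrix()[1,0],M.as_matrix()[0,0]); print("tool yaw",yaw)
mw=mask(w)
N,l,st,c=cv2.connectedComponentsWithStats(mw.astype(np.uint8)); print([(c[i].round(1).tolist(),st[i].tolist()) for i in range(1,N) if st[i,4]>60])
W=[(w,mw,(65,140,160,350))]
S=[(ims["side"],mask(ims["side"]),(165,206,254,282)),(ims["scene"],mask(ims["scene"]),(168,202,257,295))]
for nme,d in(("wrist",W),("side+scene",S),("all",W+S)):
    r=nm(bcost,[605.3,7.2,-.0885],[4,4,.05],(d,)); h=world(r.x,(-74,0,33))[0]; print(nme,r.x.round(3),r.fun.round(3),"hole",h.round(2))
z=e[2]+17.2
for roi in((145,205,180,345),(145,235,180,345)):
    r=nm(lambda p,d:cost(p,d,z),[e[0],e[1],yaw],[4,4,.05],([(w,mw,roi)],)); L=r.x; print("leaf",L.round(3),r.fun.round(4),"hole",(L[:2]+42*np.array([np.cos(L[2]),np.sin(L[2])])).round(2),"z",round(z+10,2))
# tip-tilt & height free
def c6(p,d):
    q=0
    for im,m,roi in d:
        y0,y1,x0,x1=roi; rr=render(im,p[:3],R.from_euler('zyx',p[3:]))[y0:y1,x0:x1]; q+=np.abs(rr-m[y0:y1,x0:x1]).sum()/m[y0:y1,x0:x1].sum()
    return q
E
python3 m.py ims5.pkl
```

```text
tool yaw -0.08812036079132006
[([253.1, 95.2], [172, 76, 163, 47, 4176]), ([256.9, 222.4], [188, 160, 147, 133, 10429]), ([408.8, 286.2], [402, 279, 15, 15, 188]), ([229.9, 307.4], [227, 281, 8, 53, 265]), ([278.3, 307.9], [274, 281, 8, 54, 261]), ([247.5, 359.2], [86, 348, 293, 19, 3981])]
wrist [ 6.07744e+02  7.53600e+00 -9.50000e-02] 14.778 hole [534.08  14.53 133.  ]
side+scene [ 6.07251e+02  8.22700e+00 -9.90000e-02] 2.788 hole [533.62  15.57 133.  ]
all [ 6.07733e+02  6.91200e+00 -1.00000e-01] 17.608 hole [534.1   14.28 133.  ]
leaf [ 4.45738e+02  2.14500e+01 -8.80000e-02] 0.0453 hole [487.58  17.77] z 133.68
leaf [ 4.45701e+02  2.05440e+01 -8.70000e-02] 0.0834 hole [487.54  16.9 ] z 133.68
```

```bash
python3 - <<'E'
from bf import *
import pickle
ims,o=pickle.load(open("ims5.pkl","rb")); w=ims["wrist"]; m=mask(w); r=binrender(w,[607.7,7.2,-.095])>.5
for y in range(70,128,3): print("".join(".k#+"[0 if not(m[y,x] or r[y,x]) else 1 if (r[y,x] and not m[y,x]) else 2 if (m[y,x] and r[y,x]) else 3] for x in range(160,350,2)))
q=cv2.cvtColor(w["pixels"],cv2.COLOR_RGB2HSV)
for y in(80,90,100,110,118): print(y,[q[y,x].tolist() for x in(185,205,230,255,300,320)])
E
```

```text
...............................................................................................
...............................................................................................
.......++++++++++++++++++++++++................................................................
......+++++++###################++++++++++++++++++++++++++++++###################++++++........
.......++++++####################++++++++++++++++++++++++++++####################+++++++.......
...........+#####################++++++++++++++++++++++++++++####################++++++........
............kk##################k............................####################k.............
............kk##################k............................k##################kk.............
............k###################k............................k##################k..............
............k###################k............................###################k..............
.............###################k............................###################k..............
.............###################k...........
[... 604 characters left out ...]
++++++.................
...............................................................................................
...............................................................................................
80 [[21, 144, 199], [21, 144, 198], [21, 142, 199], [21, 144, 198], [20, 147, 192], [20, 146, 187]]
90 [[110, 82, 134], [20, 151, 160], [105, 164, 159], [106, 158, 153], [20, 155, 151], [112, 58, 109]]
100 [[19, 50, 189], [22, 137, 201], [15, 5, 186], [23, 6, 182], [21, 143, 198], [17, 67, 180]]
110 [[20, 13, 176], [21, 143, 200], [15, 5, 188], [24, 7, 183], [21, 145, 201], [17, 61, 133]]
118 [[15, 6, 179], [20, 154, 139], [23, 5, 188], [15, 6, 185], [20, 151, 171], [15, 5, 111]]
```

```bash
sed -i 's/(65,140,160,350)/(91,140,160,350)/' m.py; python3 m.py ims5.pkl
```

```text
tool yaw -0.08812036079132006
[([253.1, 95.2], [172, 76, 163, 47, 4176]), ([256.9, 222.4], [188, 160, 147, 133, 10429]), ([408.8, 286.2], [402, 279, 15, 15, 188]), ([229.9, 307.4], [227, 281, 8, 53, 265]), ([278.3, 307.9], [274, 281, 8, 54, 261]), ([247.5, 359.2], [86, 348, 293, 19, 3981])]
wrist [ 6.03905e+02  7.13600e+00 -1.06000e-01] 1.796 hole [530.32  14.95 133.  ]
side+scene [ 6.07251e+02  8.22700e+00 -9.90000e-02] 2.788 hole [533.62  15.57 133.  ]
all [ 6.03886e+02  7.08800e+00 -1.05000e-01] 4.876 hole [530.29  14.85 133.  ]
leaf [ 4.45738e+02  2.14500e+01 -8.80000e-02] 0.0453 hole [487.58  17.77] z 133.68
leaf [ 4.45701e+02  2.05440e+01 -8.70000e-02] 0.0834 hole [487.54  16.9 ] z 133.68
```

Request:
step_arm([
  [[0.03,-0.002,0.002],[0,0,0.008],-1],
  [[0.06,-0.005,0.002],[0,0,0.008],-1],
  [[0.08,-0.005,0.002],[0,0,0.008],-1],
  [[0.1,-0.005,0.002],[0,0,0.008],-1],
  [[0.11,-0.005,0.002],[0,0,0.008],-1],
  [[0.12,-0.005,0.002],[0,0,0.008],-1],
  [[0.125,-0.005,0.002],[0,0,0.008],-1],
  [[0.125,-0.005,0.002],[0,0,0.008],-1],
  [[0.125,-0.005,0.002],[0,0,0.008],-1],
  [[0.125,-0.005,0.002],[0,0,0.008],-1],
])

```text
t: 14.68
ee_pos: [482.2, 20.2, 105.1]
orientation: [3.138, -0.157, -0.001]
ft_force: [0.7, 0.1, -2.1]
width: 11.8
grasp_force: 30.0
```

```bash
python3 - <<'E'
from bf import *
import pickle
ims={n:get_image(n) for n in("wrist","side","scene")}; o=get_obs(); pickle.dump((ims,o),open("ims6.pkl","wb"))
print(o["ee_pos"],o["orientation"],o["ft_force"])
w=ims["wrist"]; m=mask(w); r=binrender(w,[603.9,7.1,-.105])>.5
for y in range(115,215,3): print(y,"".join(".k#+"[0 if not(m[y,x] or r[y,x]) else 1 if (r[y,x] and not m[y,x]) else 2 if (m[y,x] and r[y,x]) else 3] for x in range(160,350,2)))
E
```

```text
[482.41094689  20.19254183 105.20184166] [ 3.13765065e+00 -1.57298864e-01 -1.71900945e-04] [-0.70312429 -0.12658853 -1.06051364]
115 ...............................................................................................
118 ...............................................................................................
121 ...............................................................................................
124 ...............................................................................................
127 ...............................................................................................
130 ...............................................................................................
133 ...............................................................................................
136 ...............................................................................................
139 ...............................................................................................
142 ...................................................................
[... 1728 characters left out ...]

196 ..............+++++++++++++++++++++++++++++++++++++++++++++++++++++++++++++++++++..............
199 ..............+++++++++++++++++++++++++++++++++++++++++++++++++++++++++++++++++++..............
202 ..............+++++++++++++++++++++++++++++++++++++++++++++++++++++++++++++++++++..............
205 ...............+++++++++++++++++++++++++++++++++++++++++++++++++++++++++++++++++...............
208 ...............+++++++++++++++++++++++++++++++++++++++++++++++++++++++++++++++++...............
211 ...............+++++++++++++++++++++++++++++++++++++++++++++++++++++++++++++++++...............
214 ...............+++++++++++++++++++++++++++++++++++++++++++++++++++++++++++++++++...............
```

```bash
sed -i 's/(91,140,160,350)/(151,190,180,232),/; s/W=\[(w,mw,(151,190,180,232),)\]/W=[(w,mw,(151,190,180,231)),(w,mw,(151,190,278,325))]/; s/((145,205,180,345),(145,235,180,345))/((156,191,229,280),(184,215,180,345))/' m.py; python3 m.py ims6.pkl; python3 - <<'E'
from bf import *
import pickle
ims,o=pickle.load(open("ims6.pkl","rb")); w=ims["wrist"]; m=mask(w)
for n,c in(("L",(196,222)),("M",(238,272)),("R",(286,314))):
    print(n,"bottom",[150+int(np.argmin(m[150:215,x])) if n!="M" else 0 for x in range(*c,3)], "top",[155+int(np.argmax(m[155:,x])) for x in range(*c,3)])
for y in(165,172,178): print(y,np.flatnonzero(np.diff(m[y,150:350].astype(int)))+151)
E
```

```text
tool yaw -0.10018150603081669
[([104.2, 39.8], [102, 29, 6, 24, 61]), ([403.2, 41.3], [401, 29, 5, 25, 72]), ([255.2, 162.7], [179, 146, 150, 36, 2522]), ([256.1, 222.9], [188, 160, 145, 133, 10312]), ([229.9, 306.8], [227, 281, 8, 53, 285]), ([278.3, 306.9], [274, 281, 9, 54, 290]), ([407.4, 322.9], [401, 320, 13, 7, 74]), ([248.7, 359.1], [86, 348, 293, 19, 4044])]
wrist [ 6.04664e+02  6.22500e+00 -1.07000e-01] 1.926 hole [531.09  14.13 133.  ]
side+scene [ 6.06052e+02  1.08040e+01 -9.20000e-02] 6.163 hole [532.37  17.64 133.  ]
all [ 6.04752e+02  6.72600e+00 -1.11000e-01] 8.172 hole [531.21  14.93 133.  ]
leaf [ 4.82166e+02  1.85580e+01 -8.40000e-02] 0.0765 hole [524.02  15.01] z 132.4
leaf [ 4.82176e+02  1.92170e+01 -1.00000e-01] 0.032 hole [523.97  15.04] z 132.4
L bottom [181, 181, 181, 181, 181, 181, 181, 181, 181] top [155, 155, 155, 155, 155, 155, 155, 155, 155]
M bottom [0, 0, 0, 0, 0, 0, 0, 0, 0, 0, 0, 0] top [160, 160, 160, 160, 160, 160, 160, 160, 160, 160, 160, 160]
R bottom [182, 182, 182, 182, 182, 182, 182, 182, 182, 182] top [155, 155, 155, 155, 155, 155, 155, 155, 155, 155]
165 [192 226 234 276 281 317]
172 [192 226 234 276 281 317]
178 [194 226 234 276 282 316]
```

Request:
step_arm([
  [[0.006,-0.002,-0.002],[0,0,0],-1],
  [[0.011,-0.002,-0.002],[0,0,0],-1],
  [[0.016,-0.002,-0.002],[0,0,0],-1],
  [[0.02,-0.002,-0.002],[0,0,0],-1],
  [[0.0225,-0.002,-0.002],[0,0,0],-1],
  [[0.0225,-0.002,-0.002],[0,0,0],-1],
  [[0.0225,-0.002,-0.002],[0,0,0],-1],
  [[0.0225,-0.002,-0.002],[0,0,0],-1],
])

```text
t: 15.5
ee_pos: [489.3, 20.1, 105.7]
orientation: [3.138, -0.157, -0.0]
ft_force: [0.0, 0.3, -1.2]
width: 11.9
grasp_force: 30.0
```

```bash
cat > chk.py <<'E'
from bf import *
import pickle
ims={n:get_image(n) for n in("wrist","side","scene")}; o=get_obs(); pickle.dump((ims,o),open("ims7.pkl","wb"))
print(o["ee_pos"],o["orientation"],o["ft_force"],o["moment"])
w=ims["wrist"]; m=mask(w)
for n,c in(("L",(196,222)),("M",(238,272)),("R",(286,314))):
    print(n,"bottom",[152+int(np.argmin(m[152:215,x])) for x in range(*c,3)], "top",[140+int(np.argmax(m[140:,x])) for x in range(*c,3)])
for y in(162,170,178): print(y,np.flatnonzero(np.diff(m[y,150:350].astype(int)))+151)
yaw=-.1; e=o["ee_pos"]; P=R.from_euler('z',yaw)
for n,im in ims.items(): print(n,"bin",proj(im,world([604.6,6.6,-.1],[(-74,27,33),(-74,-27,33)])).round(1).tolist(),"leafhole",proj(im,P.apply([42,0,27.2])+e).round(1).tolist())
# V-channel profile through the middle column and knuckle columns
V=w["pixels"].max(2).astype(int)
print("colM",V[140:200,255].tolist()); print("colL",V[140:200,209].tolist()); print("colR",V[140:200,300].tolist())
E
python3 chk.py
```

```text
[489.3229268   20.10551011 105.78119077] [ 3.13764000e+00 -1.57233620e-01 -9.57187906e-05] [ 0.10808112  0.47556845 -1.83755734] [0.07346606 0.09409967 0.00592704]
L bottom [152, 152, 152, 152, 152, 152, 152, 152, 152] top [159, 159, 159, 159, 159, 159, 159, 159, 159]
M bottom [152, 152, 152, 152, 152, 152, 152, 152, 152, 152, 152, 152] top [160, 160, 160, 160, 160, 159, 159, 159, 159, 159, 159, 160]
R bottom [152, 152, 152, 152, 152, 152, 152, 152, 152, 152] top [160, 160, 160, 160, 160, 160, 160, 159, 159, 159]
162 [195 227 235 275 282 317]
170 [194 227 234 276 282 317]
178 [194 228 234 276 282 317]
wrist bin [[212.0, 175.5], [298.9, 175.6]] leafhole [[252.3, 175.6]]
side bin [[261.6, 179.6], [267.7, 193.3]] leafhole [[264.4, 185.8]]
scene bin [[282.0, 179.0], [266.7, 190.4]] leafhole [[275.0, 184.2]]
colM [75, 75, 76, 77, 75, 75, 74, 77, 75, 76, 77, 79, 103, 148, 180, 187, 187, 187, 191, 186, 157, 125, 132, 135, 123, 117, 119, 123, 126, 128, 130, 130, 131, 131, 130, 131, 130, 126, 123, 122, 115, 118, 137, 164, 174, 184, 183, 176, 166, 155, 136, 112, 105, 105, 110, 121, 123, 122, 125, 125]
colL [75, 77, 77, 76, 73, 74, 76, 76, 76, 76, 74, 76, 85, 100, 109, 109, 110, 108, 107, 106, 105, 105, 111, 121, 121, 115, 117, 121, 123, 125, 125, 130, 130, 133, 130, 132, 132, 131, 130, 130, 129, 128, 126, 124, 122, 117, 115, 112, 111, 106, 100, 94, 90, 95, 102, 105, 110, 120, 122, 126]
colR [77, 76, 75, 77, 76, 76, 77, 78, 79, 77, 78, 78, 101, 146, 177, 183, 185, 181, 160, 124, 107, 113, 128, 134, 133, 120, 118, 120, 123, 126, 127, 129, 132, 134, 135, 135, 133, 135, 131, 132, 129, 128, 126, 125, 122, 119, 116, 113, 111, 108, 102, 94, 93, 109, 132, 140, 152, 154, 156, 157]
```

```bash
cat > z.py <<'E'
from bf import *
import pickle
ims,o=pickle.load(open("ims7.pkl","rb"))
w=ims["wrist"]; m=mask(w); e=o["ee_pos"]
def cl(p):
    r=render(w,p[:3],R.from_euler('z',p[3]))
    return sum(np.abs(r[a:b,c:d]-m[a:b,c:d]).sum() for a,b,c,d in((197,232,170,345),(163,185,231,279)))
r=nm(lambda p:cl(p),[*(e+[0,0,17.2]),-.1],[2,2,3,.03],()); print("leaf",r.x.round(2),r.fun)
def cb(p):
    r=binrender(w,p) if 0 else None
    import bf
    k=4;oo=np.zeros((384*k,512*k),np.uint8);t=np.linspace(0,2*np.pi,24)
    for s in(1,-1):
        P=R.from_euler('z',p[3]).apply([(10*np.cos(u),y,10*np.sin(u)) for u in t for y in(17*s,37*s)])+p[:3]
        h=cv2.convexHull(((proj(w,P)+.5)*k).astype(np.float32)); cv2.fillConvexPoly(oo,np.round(h).astype(np.int32),255)
    q=cv2.resize(oo,(512,384),interpolation=cv2.INTER_AREA)/255.
    return sum(np.abs(q[a:b,c:d]-m[a:b,c:d]).sum() for a,b,c,d in((163,186,180,231),(163,186,279,335)))
r=nm(cb,[531.2,14.5,133,-.1],[2,2,3,.03],()); print("bin hole",r.x.round(2),r.fun)
# height: stereo, side+scene correlation of leaf knuckle with ims5 (bin only) is skipped
E
python3 z.py
```

```text
leaf [ 4.8963e+02  1.9050e+01  1.1907e+02 -1.0000e-01] 213.20392156862744
bin hole [ 5.3043e+02  1.4310e+01  1.2859e+02 -4.0000e-02] 102.84313725490196
```

Request:
step_arm([
  [[0,-0.001,0],[0,0,0],-1],
  [[0,-0.001,0],[0,0,0],-1],
  [[0,-0.001,0],[0,0,0],-1],
  [[0,-0.001,0],[0,0,0],-1],
  [[0,-0.001,0],[0,0,0],-1],
  [[0,-0.001,0],[0,0,0],-1],
  [[0,-0.001,0],[0,0,0],-1],
  [[0,-0.001,0],[0,0,0],-1],
  [[0,-0.001,0],[0,0,0],-1],
  [[0,-0.001,0],[0,0,0],-1],
])

```text
t: 16.48
ee_pos: [489.4, 20.4, 105.8]
orientation: [-3.138, 0.157, 0.0]
ft_force: [-0.2, 0.8, -1.5]
width: 11.8
grasp_force: 30.0
```

```bash
python3 -c "
from workcell import *
o=get_obs(); print(o['ee_pos'],o['ft_force'],o['grasp_force']); print(close_job())"
```

```text
[489.42028603  20.4044536  105.76354626] [-0.17632306  0.79163168 -1.51486329] 29.997839033603668
the job is handed in; nothing more can be done
None
```

I pressed the bin down to its stop and handed the job in with the leaf still gripped and held level at the front of the bin, its hole lined up with the bin's to within about 1 mm by the camera fit; the hand-in gave no verdict.

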